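Seat the reagent bottle in its holder and open the push-and-turn cap

ROBOT

A 6-joint arm with a two-finger parallel gripper is mounted at the origin on a cart in front of the work surface, level with it; the furniture and walls round the work are solid. World frame = base frame: x ahead of the robot, y to its left, z up, the work surface at z = 0. Lengths are in m, angles in rad, forces in N, time in s.
With the tool pointing down it reaches from about 0.35 to 0.875 m from the base axis. Payload 4.2 kg.
Tool frame: the origin (TCP) lies between the finger pads; the fingertips stand 19 mm ahead of it and the grasp point (between the pads) is the TCP; z points along the fingers, y is the line along which they close (so a half turn about z gives the same grasp; the last joint's range is limited). The gripper opens to 85 mm and grips with 20 to 120 N. Pads are 22 mm wide; open, the fingers measure 114 mm over their backs; the gripper's body (76 mm by 85 mm) begins 54 mm behind the grasp point. The pads swing forward as they close: fully open they stand 13 mm farther back than shut.
Start: joints at [-0.849, 0.385, 0.008, 0, -1.194, -0.259], TCP at [0.279, -0.559, 0.25] pointing down, gripper open.
Joint ranges: [-3.14, 3.14], [-1.21, 2.06], [-1.07, 1.41], [-3.16, 2.05], [-2.99, -0.16], [-3.1, 3.1]. Speed limits (rad/s): [2.79, 2.79, 3.14, 3.14, 3.14, 3.14].

INTERFACE

Orientations are given as a rotation vector (axis times angle).
In Python, from station import arm gives the robot as it stands. The module is installed in compiled form; this text tells all that it offers.
- The arm moves only by the tool move_arm, never from a script. Its argument "steps" is a list of rows, each a list of 6 numbers: the shift along the world's x, y, z in mm, then the turn, a rotation vector about the world's x, y, z in rad. In form: [[dx, dy, dz, rx, ry, rz], ...]. A call has 1 to 10 rows; each row shifts and turns the commanded pose from where the row before left it; what a row does not reach is not made up. A row lasts 1/10 s, in which the tool goes at most 50 mm and 8.59 degrees, less where a joint would pass 70% of its speed; a pose out of reach is approached as far as the arm can. A call is refused whole if a number of a shift passes 50 or a number of a turn 0.15, either way. A call with a gripper value outside its range is refused whole. "hand" is the finger opening in mm, from 0 to 85.4, set as the call begins (left out, the last holds). The fingers move at their own pace and stop on an object; the grip force is fixed at half the most. Time passes only in rows, so rows that do not move let the fingers close. It gives the time, the measured TCP pose, the force, the opening and the grip force at its end, in the units of the state.
- arm.sense(): the state, without advancing time (a new reading comes with each control period).
- arm.camera(name): name is "scene" or "top"; returns a dict with "frame" (400x640x3 uint8, red, green, blue), "fx", "fy", "cx", "cy" (pixels), "k1" (the pictures are not rectified: a ray, as slopes to the right and down, at radius r is drawn at 1 + k1 r^2 times it, then the intrinsics apply), "rvec" (rotation vector, rad) and "tvec" (3), from world to camera coordinates, as OpenCV has them. Camera axes: x right, y down, z forward; pixel columns grow to the right and rows downward; lengths in m; the calibration is good to about 2 mm. A picture is of the moment at which its call begins. There is no depth.
- arm.job_done(): hands the job in; it is judged then, once.
Trained networks look in the newest picture that a camera, given by its name, has taken for a name from the list of things; names that differ only in an ending like _2 or _b are one class to them, and where a whole thing is asked for, a point or a joint stands for the part that bears it (a point fixed in the world has none). Each returns a list of dicts, best first, with "score" (0 to 1); they miss things now and then, are a little off and sometimes report something else, mostly with a low value. They report only what shows in the picture. A call takes as long as a camera call. They do not tell look-alikes from the thing itself.
- arm.spot_in(query, camera): "location" ([x, y, z] in m, in the coordinates of the camera as it stood for that picture, good to about 4 mm: the middle of the surface that is visible of it).
The state is a dict: "clock": time; "q": joint angles; "dq": joint speeds; "joint_torque": joint torques, N m; "ee_pos": TCP position; "eef_rot": TCP orientation; "force": force on the tool from outside, world axes, zero at the start; "moment": the same for the moment, N m; "finger_gap": finger opening in m; "gripper_force": force on a finger pad.
Only numpy, scipy, OpenCV 4.12 (cv2) and the standard library are available. Lean on these libraries where they do the work, as an engineer would, in place of code of your own. Each camera call takes 0.05 s, during which the arm holds its last target. There are 200 camera calls.

TASK

Slide the square amber bottle, upright, along the metal holding fixture, foot under the overhanging lips, until it is fully home against the end stop. Then press its white safety cap down, twist it counter-clockwise (seen from above) to free it, lift it off, and finish still holding the cap level in the gripper, straight above the bottle and about 10 cm higher than where it sat; leave the other things on the bench where they are.

Things in the scene. Friction and masses are not known exactly. Their poses are not given: they have to be found in the camera images.
- fixture: Fixed aluminium holding fixture on the bench: base plate 215 x 120 mm, 10 mm thick, x = -170 to +45 mm in its own frame. Origin: the bottle's home place, at bench height (upper face of the plate at z = 10 mm). +x is the way the bottle slides in, y across, z up. Flared guides 12 mm high lead from x = -82 mm (about 95 mm apart) into the slot.
- slot_mouth (a point): Middle of the slot's mouth, on the plate. The slot runs from here 78 mm along the fixture's +x, 68 mm wide (for the bottle's 64 mm foot). Dark lips overhang it by 5 mm on each side, undersides 12.5 mm and tops 18.5 mm above the plate, 58 mm apart.
- end_stop (a point): Middle of the face of the dark end stop, on the plate, at x = +32 mm in the fixture's frame; the stop is 18.5 mm high above the plate. When the foot touches it, the bottle's origin lies at x = 0 of the fixture.
- reagent_bottle: Loose amber square bottle, about 0.4 kg, on the plate's open end, 105 to 125 mm short of home, slightly turned. Origin: centre of its underside; z up, x and y square to its sides, x along the fixture's x when in. Black slippery foot (friction about 0.1) 64 x 64 mm, 10 mm high; body 46 x 46 mm, flat sides, z = 10 to 90 mm. Only in the slot is it kept from turning.
- shoulder (a point): Centre of the bottle's flat top, 90 mm above its underside and 10 mm below the rim of the closed cap. From here a 24 mm neck stands up 21 mm, with two lugs that lock the cap and a spring-loaded plug in its mouth that pushes the cap up.
- safety_cap: White ribbed push-and-turn cap, 41 mm diameter, 24 mm high, 30 g, red arrows on top. Origin: on the axis at its lower rim; z up. At the start it is locked, its origin 100 mm above the bottle's underside, axes parallel to the bottle's. Unpressed it can neither lift nor turn more than 4 degrees. It must be pressed down 5 mm or more (it bottoms at 7.5 mm) and kept down while it is turned.
- cap_top (a point): Centre of the cap's top face, 24 mm above its origin. The spring under the cap resists with 4 N at first and 1 N more per mm, so a push of 9 to 15 N does it. Turn counter-clockwise seen from above: past 50 degrees the cap lifts straight off; a hard stop comes at about 76 degrees (65 is a good aim).
- petri_4: Bystander: closed round dish with red contents, 84 mm diameter, 15 mm high, standing loose left of the fixture. Origin: centre of its underside.
- cup_2: Bystander: specimen cup with a blue screw lid, 65 mm diameter, 67 mm high, loose, right of the fixture. Origin: centre of its underside.
- bottle_3: Bystander: small dark red glass culture bottle with a white cap, 34 mm diameter, 117 mm high, loose, left of the fixture's far end. Origin: centre of its underside.
Mind the look-alikes: they are no part of the job. What is shaped like the reagent_bottle but pink is not meant.

How it is judged:
On the way, in this order (a step that is already met when the one before it is completed fails the run):
1. the bottle stands in the slot, fully home against the end stop (within 6 mm) (x of reagent_bottle in the frame of fixture above -0.006 m and horizontal distance between reagent_bottle and fixture below 0.008 m and height (world z) of reagent_bottle below 0.014 m and angle between the x axis of reagent_bottle and the x axis of fixture, either way round below 0.1 rad), for 0.2 s.
2. the cap is turned more than 23 degrees on the homed bottle while pressed down (angle between the x axis of safety_cap and the x axis of reagent_bottle, either way round above 0.4 rad and z of safety_cap in the frame of reagent_bottle between 0.088 and 0.0975 m and horizontal distance between safety_cap and reagent_bottle below 0.006 m and x of reagent_bottle in the frame of fixture above -0.008 m), for 0.04 s.
At the end, for the whole second after the job is handed in: The gripper alone holds the cap (finger force over 2 N, cap not touching the bottle), still and level within 0.3 rad, 50 to 180 mm higher above the bottle than it sat and within 30 mm of the bottle's axis; the bottle stands flat in the slot, within 8 mm of the end stop (z of safety_cap in the frame of reagent_bottle between 0.15 and 0.28 m and horizontal distance between safety_cap and reagent_bottle below 0.03 m and angle between safety_cap's own z axis and vertical below 0.3 rad and linear speed of safety_cap below 0.02 m/s and contact force between the fingers and safety_cap above 2 N and contact force between each of safety_cap, the fingers and reagent_bottle below 0.1 N and x of reagent_bottle in the frame of fixture above -0.008 m and horizontal distance between reagent_bottle and fixture below 0.01 m and height (world z) of reagent_bottle below 0.014 m and angle between reagent_bottle's own z axis and vertical below 0.08 rad); the arm keeps its last pose, push and grip.
It fails at once if the red dish is pushed more than 30 mm (distance of petri_4 from where it was at the start of the episode above 0.03 m).
It fails at once if the blue-lidded cup is pushed more than 30 mm or tipped (distance of cup_2 from where it was at the start of the episode above 0.03 m or angle between cup_2's own z axis and vertical above 0.4 rad).
It fails at once if the small culture bottle is pushed more than 30 mm or tipped (distance of bottle_3 from where it was at the start of the episode above 0.03 m or angle between bottle_3's own z axis and vertical above 0.4 rad).
It fails at once if the amber bottle is tipped (angle between reagent_bottle's own z axis and vertical above 0.35 rad).
It also fails if it takes over 45 s, if anything falls off the work surface, if the arm or the gripper's body presses on something with over 40 N, if the wrist force passes 120 N, or if a joint passes its speed limit or range.

## Working session

There is one attempt and no reset: what is moved stays moved. The work goes in short steps, Python scripts to look and compute and a tool call to move; the robot and the scene stay as the last step left them, time stands still between calls to the robot, and variables do not carry over. Pictures are saved under pics/ and viewed, at most 10 in all, crops included, and the job is handed in when it is done.

Besides the shell and the picture viewer there is one more tool, called after ">>>" as name([rows], argument=value, ...), one row to a line, values as JSON. move_arm: Moves the arm, as the interface text tells. Its arguments: {"type":"object","properties":{"steps":{"type":"array"},"hand":{"type":"number"}},"required":["steps"]}

```bash
mkdir -p pics; cat > h.py <<'E'
import numpy as np, cv2
from station import arm
def cam(n):
    c=arm.camera(n); R=cv2.Rodrigues(np.array(c['rvec'],float))[0]; t=np.array(c['tvec'],float); return c,R,t
def toworld(p,R,t): return R.T@(np.array(p)-t)
def pix2w(c,R,t,u,v,z):
    d=np.array([(u-c['cx'])/c['fx'],(v-c['cy'])/c['fy']]); s=d.copy()
    for _ in range(20): s=d/(1+c['k1']*(s@s))
    r=R.T@np.array([s[0],s[1],1]); o=-R.T@t
    return o+r*(z-o[2])/r[2]
def w2pix(c,R,t,p):
    q=R@np.array(p)+t; s=q[:2]/q[2]; s=s*(1+c['k1']*(s@s)); return s*[c['fx'],c['fy']]+[c['cx'],c['cy']]
def save(c,f): cv2.imwrite(f,c['frame'][:,:,::-1])
E
python3 - <<'E'
from h import *
for n in ['scene','top']:
    c,R,t=cam(n); save(c,f'pics/{n}0.png'); print(n,-R.T@t,c['k1'])
    for q in ['fixture','slot_mouth','end_stop','reagent_bottle','shoulder','safety_cap','cap_top','petri_4','cup_2','bottle_3']:
        for d in arm.spot_in(q,n)[:3]:
            w=toworld(d['location'],R,t); print(q,round(d['score'],2),w.round(3),w2pix(c,R,t,w).round())
print(arm.sense())
E
```

```text
scene [0.19851571 0.67451157 0.97398402] 0.043884064118387175
fixture 0.98 [ 0.56  -0.115  0.007] [324. 181.]
slot_mouth 0.6 [ 0.558 -0.114  0.007] [325. 182.]
end_stop 0.95 [ 0.561 -0.117  0.007] [324. 181.]
reagent_bottle 0.84 [ 0.389 -0.279  0.056] [413. 147.]
shoulder 0.92 [ 0.393 -0.277  0.053] [411. 148.]
shoulder 0.78 [ 0.483 -0.125  0.049] [355. 177.]
safety_cap 0.5 [ 0.489 -0.138  0.132] [356. 149.]
cap_top 0.65 [ 0.493 -0.14   0.133] [355. 147.]
petri_4 0.81 [0.471 0.009 0.005] [336. 230.]
bottle_3 0.58 [0.58  0.065 0.062] [282. 216.]
top [ 0.43358222 -0.01369033  1.15483469] 0.017025343498265264
fixture 0.86 [ 0.559 -0.119  0.01 ] [353. 193.]
fixture 0.65 [0.465 0.006 0.007] [313. 225.]
fixture 0.27 [ 0.619 -0.261  0.066] [402. 169.]
slot_mouth 0.76 [ 0.557 -0.12   0.007] [353. 194.]
end_stop 0.9 [ 0.553 -0.122  0.015] [354. 195.]
reagent_bottle 0.77 [ 0.487 -0.13   0.021] [358. 216.]
reagent_bottle 0.58 [ 0.399 -0.282  0.085] [415. 245.]
shoulder 0.74 [ 0.405 -0.276  0.085] [413. 243.]
shoulder 0.59 [ 0.484 -0.13   0.021] [358. 217.]
safety_cap 0.61 [ 0.49  -0.145  0.135]
[... 240 characters left out ...]
 184.]
{'clock': 1.1, 'q': array([-8.49394461e-01,  3.84702969e-01,  7.90658225e-03, -1.73301150e-05,
       -1.19397697e+00, -2.58587803e-01]), 'dq': array([ 6.67259679e-04, -8.92648064e-05,  7.04440492e-04, -1.77391129e-03,
       -1.31788645e-04,  2.39150361e-04]), 'joint_torque': array([ 5.76648144e-04, -3.92103338e+01,  1.88622773e+01,  4.19081211e+00,
       -3.59246214e-04,  3.49855952e-06]), 'ee_pos': array([ 0.27905796, -0.55922698,  0.25031029]), 'eef_rot': array([-7.20500229e-01,  3.05783037e+00, -1.99289393e-05]), 'force': array([0.4316117 , 0.28874354, 0.77148064]), 'moment': array([ 0.01260413,  0.00725794, -0.08290462]), 'gripper_force': 0.0, 'finger_gap': 0.08510175203283768}
```

View pics/scene0.png

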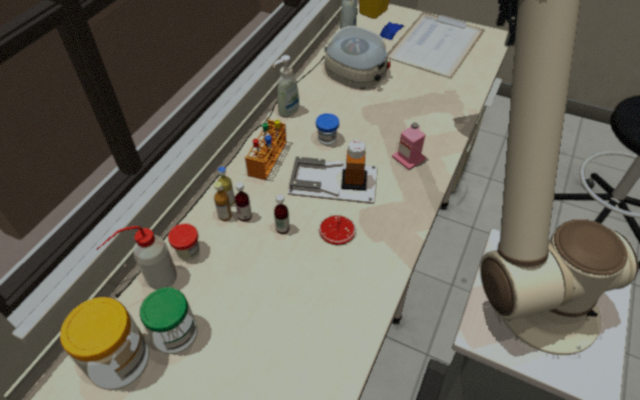

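View pics/top0.png

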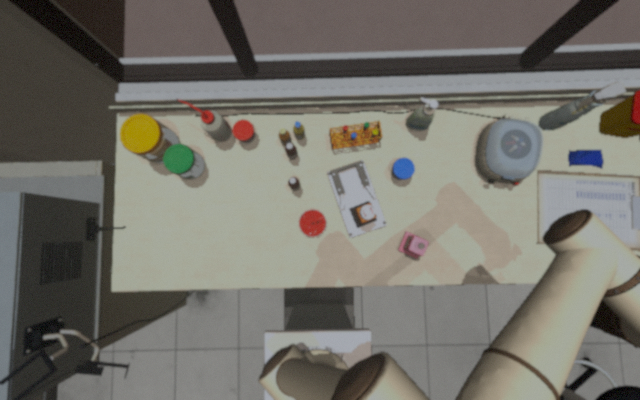

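Both views show the fixture; in the top view it is around (357,198), with the amber bottle's cap near (367,211). The pink look-alike is at (413,243). I'll zoom in on both views.

```bash
python3 - <<'E'
import cv2
a=cv2.imread('pics/top0.png')[150:246,312:408]; b=cv2.imread('pics/scene0.png')[128:212,280:390]
cv2.imwrite('pics/topz.png',cv2.resize(a,None,fx=6,fy=6,interpolation=cv2.INTER_CUBIC))
cv2.imwrite('pics/scz.png',cv2.resize(b,None,fx=7,fy=7,interpolation=cv2.INTER_CUBIC))
E
```

```text
(no output)
```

View pics/topz.png

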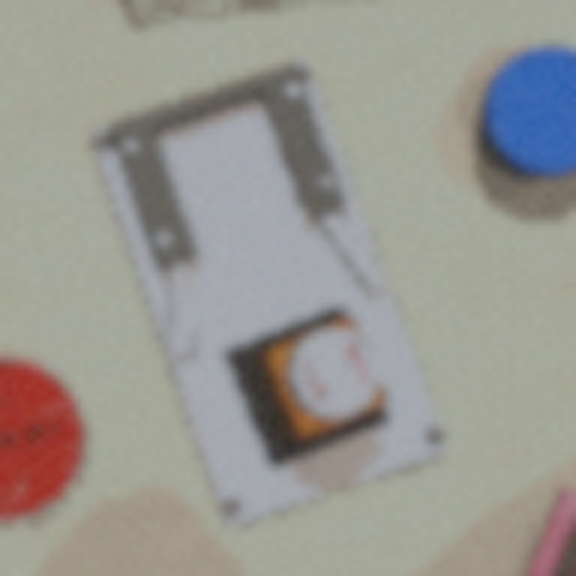

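View pics/scz.png

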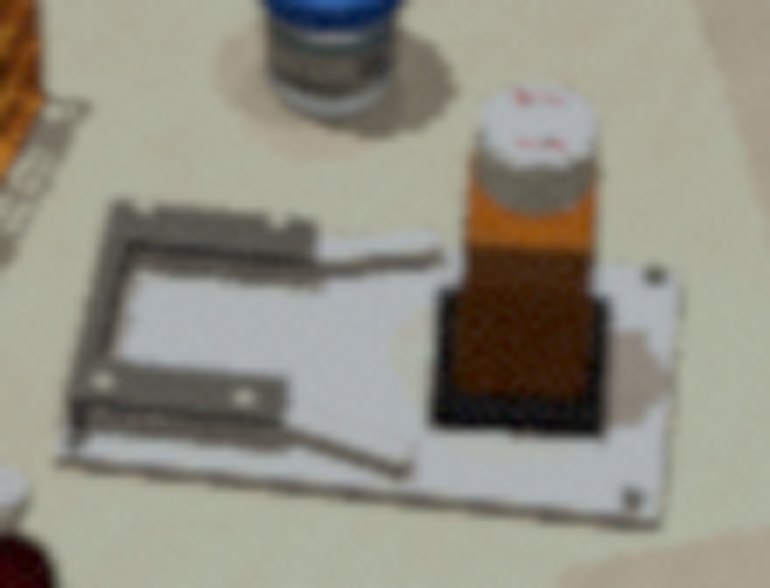

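Top zoom: the plate's near corners are at (232,523) and (443,452), the lip mouth corners at (195,262) and (312,220), and the foot's corners at (230,352), (275,462), (385,420) and (345,310). Scene zoom: plate corners (658,525), (682,275) and (58,462), with the foot around (433..607, 288..435). I'll fit the poses from these.

```bash
cat > fit.py <<'E'
from h import *
from scipy.optimize import least_squares
T=lambda x,y:np.array([312+(x+.5)/6-.5,150+(y+.5)/6-.5])
S=lambda x,y:np.array([280+(x+.5)/7-.5,128+(y+.5)/7-.5])
C={n:cam(n) for n in['top','scene']}
F=[('top',(-.17,.06,.01),T(232,523)),('top',(-.17,-.06,.01),T(443,452)),('top',(-.046,.029,.0285),T(195,262)),('top',(-.046,-.029,.0285),T(312,220)),('top',(.032,.029,.0285),T(163,138)),('top',(.032,-.029,.0285),T(272,98)),
('scene',(-.17,.06,.01),S(658,525)),('scene',(-.17,-.06,.01),S(682,275)),('scene',(.045,.06,.01),S(58,462)),('scene',(-.046,.029,.0285),S(288,380))]
h=.032
B=[('top',(h,h,.02),T(230,352)),('top',(-h,h,.02),T(275,462)),('top',(-h,-h,.02),T(385,420)),('top',(h,-h,.02),T(345,310)),('top',(0,0,.134),T(332,375)),
('scene',(h,h,.01),S(433,428)),('scene',(-h,h,.01),S(605,435)),('scene',(h,-h,.02),S(440,288)),('scene',(-h,-h,.02),S(607,295)),('scene',(0,0,.134),S(540,122))]
def fit(P,g):
    def res(p,P):
        c,s=np.cos(p[2]),np.sin(p[2])
        return np.concatenate([w2pix(*C[n],(p[0]+c*a[0]-s*a[1],p[1]+s*a[0]+c*a[1],a[2]))-u for n,a,u in P])
    for Q in [P,[q for q in P if q[0]=='top'],[q for q in P if q[0]=='scene']]:
        r=least_squares(res,g,args=(Q,),loss='soft_l1'); print(r.x.round(4),np.abs(res(r.x,Q)).round(1))
        if Q is P: out=r.x
    return out
f=fit(F,[.6,-.12,.2]); b=fit(B,[.48,-.13,.2])
d=b[:2]-f[:2]; c,s=np.cos(f[2]),np.sin(f[2]); print('bottle in fixture',c*d[0]+s*d[1],-s*d[0]+c*d[1],b[2]-f[2])
E
python3 fit.py
```

```text
[ 0.6031 -0.1095  0.3026] [1.3 1.  1.  0.2 1.7 2.  0.3 2.9 1.4 1.5 1.5 0.9 0.5 0.4 0.4 0.2 1.7 1.2
 3.6 0.3]
[ 0.6055 -0.1111  0.2877] [1.6 0.1 0.8 0.1 1.9 1.2 0.7 2.3 0.8 2.5 0.8 1.6]
[ 0.6017 -0.1079  0.3115] [0.1 0.2 0.2 0.  1.3 0.5 4.  0.8]
[ 0.4929 -0.1471  0.3609] [0.6 0.  0.1 1.4 1.4 0.5 0.2 0.8 1.1 0.2 1.2 0.7 0.1 1.4 0.5 0.8 0.8 0.2
 0.1 0.2]
[ 0.4932 -0.1461  0.3387] [0.8 0.4 0.6 1.1 0.9 0.7 0.2 0.8 0.8 0.3]
[ 0.4928 -0.1481  0.3863] [0.7 0.6 0.6 0.9 0.7 0.8 0.6 0.7 0.1 0.1]
bottle in fixture -0.11642982706794885 -0.003056461699189328 0.058256155734058346
```

```bash
cat > fit2.py <<'E'
import fit
from fit import *
print('----')
F2=[F[0],F[1],F[4],F[5]]+F[6:9]+[('top',(.045,.06,.01),T(95,140)),('scene',(.032,.029,.0285),S(113,366))]
f=fit.fit(F2,[.6,-.12,.3])
d=b[:2]-f[:2]; c,s=np.cos(f[2]),np.sin(f[2]); print('bottle in fixture',c*d[0]+s*d[1],-s*d[0]+c*d[1],b[2]-f[2])
segs=[]
def box(z,x0,x1,y0,y1,p,col): 
    q=[(x0,y0,z),(x1,y0,z),(x1,y1,z),(x0,y1,z)]
    for i in range(4): segs.append((q[i],q[(i+1)%4],p,col))
box(.01,-.17,.045,-.06,.06,f,(0,0,255)); box(.0285,-.046,.032,-.029,.029,f,(0,160,0))
box(.02,-h,h,-h,h,b,(255,255,0)); box(.1,-.023,.023,-.023,.023,b,(255,0,255)); box(.134,-.0205,.0205,-.0205,.0205,b,(255,0,0))
ims=[]
for n,(x0,y0) in [('top',(316,155)),('scene',(285,132))]:
    k=7 if n=='top' else 7
    im=cv2.resize(cv2.imread(f'pics/{n}0.png')[y0:y0+85,x0:x0+(75 if n=='top' else 100)],None,fx=5*.9,fy=5*.9,interpolation=cv2.INTER_CUBIC)
    for a,e,p,col in segs:
        w=lambda a:tuple(int(v) for v in ((w2pix(*C[n],(p[0]+np.cos(p[2])*a[0]-np.sin(p[2])*a[1],p[1]+np.sin(p[2])*a[0]+np.cos(p[2])*a[1],a[2]))-[x0,y0]+.5)*4.5-.5))
        cv2.line(im,w(a),w(e),col,1)
    ims.append(im)
cv2.imwrite('pics/ov.png',np.hstack(ims))
E
python3 fit2.py | sed -n '/----/,$p'
```

```text
----Traceback (most recent call last):
  File "fit2.py", line 5, in <module>
    f=fit.fit(F2,[.6,-.12,.3])
      ^^^^^^^
AttributeError: 'function' object has no attribute 'fit'
```

```bash
sed -i '/^import fit$/d; s/fit\.fit(/fit(/' fit2.py; python3 fit2.py | sed -n '/----/,$p'
```

```text
----
[ 0.6002 -0.1106  0.3072] [0.6 1.9 1.6 1.  1.  0.5 1.1 0.  0.9 0.6 0.8 0.3 0.4 1.1 0.9 0.6 1.2 1. ]
[ 0.601  -0.1127  0.3039] [0.1 1.7 2.1 0.8 0.3 0.8 0.4 0.2 0.1 0.9]
[ 0.5993 -0.1078  0.3166] [1.1 0.1 0.5 0.  0.4 0.  1.3 0.1]
bottle in fixture -0.11330189243819574 -0.0023733224083674134 0.05366751812038162
```

View pics/ov.png

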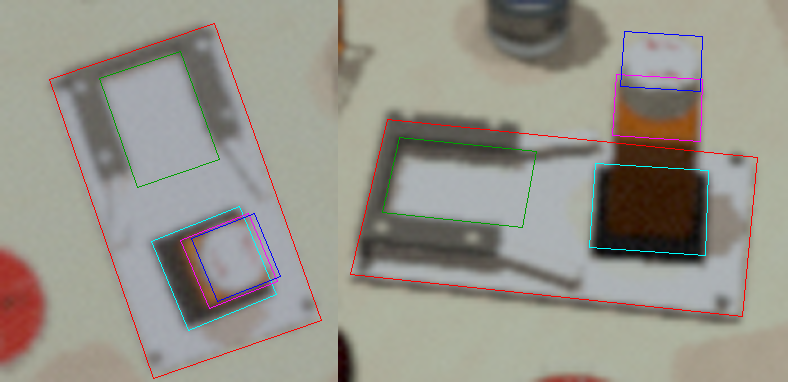

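Overlay: the fitted outlines (red plate, green lips, cyan foot, blue cap) lie on the pictured edges in both views. The visible lips start about 9 mm later than I drew them.

- **Fixture:** about (0.601, -0.111), yaw 0.305.
- **Bottle:** about (0.493, -0.147).

The plan is to squeeze the body with the fingers closing along the fixture's x, then slide it in.

>>> move_arm([
  [21.4,41.2,0,0,0,0.141],
  [21.4,41.2,0,0,0,0.141],
  [21.4,41.2,0,0,0,0.141],
  [21.4,41.2,0,0,0,0.141],
  [21.4,41.2,0,0,0,0.141],
  [21.4,41.2,0,0,0,0.141],
  [21.4,41.2,0,0,0,0.141],
  [21.4,41.2,0,0,0,0.141],
  [21.4,41.2,0,0,0,0.141],
  [21.4,41.2,0,0,0,0.141],
], hand=85)

```text
clock: 2.4
ee_pos: [0.4937, -0.1454, 0.2508]
eef_rot: [-2.536, 1.854, -0.001]
force: [2.0, -0.6, 0.2]
finger_gap: 0.0854
gripper_force: 0.0
```

>>> move_arm([
  [0,-1.6,-40,0,0,0],
  [0,0,-40,0,0,0],
  [0,0,-40,0,0,0],
  [0,0,-38,0,0,0],
  [0,0,0,0,0,0],
])

```text
clock: 2.9
ee_pos: [0.4894, -0.1486, 0.0879]
eef_rot: [2.524, -1.86, -0.015]
force: [-0.4, 0.3, -0.1]
finger_gap: 0.0849
gripper_force: 0.0
```

>>> move_arm([
  [0,0,0,0,0,0],
  [0,0,0,0,0,0],
  [0,0,0,0,0,0],
  [0,0,0,0,0,0],
  [0,0,0,0,0,0],
  [0,0,0,0,0,0],
], hand=40)

```text
clock: 3.5
ee_pos: [0.4952, -0.149, 0.0952]
eef_rot: [-2.529, 1.859, -0.008]
force: [0.8, 0.6, 5.8]
finger_gap: 0.0452
gripper_force: 61.1
```

```bash
python3 - <<'E'
from h import *
ims=[]
for n,(x0,y0) in [('top',(316,155)),('scene',(285,132))]:
    c,R,t=cam(n); save(c,f'pics/{n}1.png')
    ims.append(cv2.resize(c['frame'][y0:y0+85,x0:x0+(75 if n=='top' else 100),::-1],None,fx=4.5,fy=4.5,interpolation=cv2.INTER_CUBIC))
cv2.imwrite('pics/g1.png',np.hstack(ims)); s=arm.sense(); print(s['finger_gap'],s['ee_pos'],s['force'])
E
```

```text
0.04537597001180428 [ 0.49514856 -0.14903509  0.09517326] [-0.37846845  0.81904466  7.01590669]
```

View pics/g1.png

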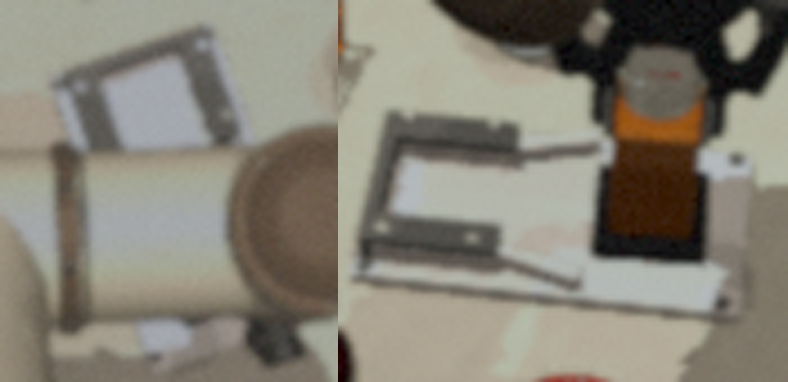

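Gripped: the scene view shows the fingers either side of the amber body under the cap, and the opening is 45 mm, matching the body. Next I take off the small downward push, centre it and start sliding.

>>> move_arm([
  [0,0,2,0,0,0],
  [4.3,2.7,0,0,0,0],
  [4.3,2.7,0,0,0,0],
  [4.8,1.5,0,0,0,0],
  [4.8,1.5,0,0,0,0],
  [4.8,1.5,0,0,0,0],
  [0,0,0,0,0,0],
  [0,0,0,0,0,0],
])

```text
clock: 4.4
ee_pos: [0.5176, -0.1387, 0.0952]
eef_rot: [-2.53, 1.86, -0.004]
force: [-0.2, 0.1, 5.2]
finger_gap: 0.0452
gripper_force: 61.8
```

```bash
python3 - <<'E'
from h import *
ims=[]
c,R,t=cam('scene'); x0,y0=285,132
cv2.imwrite('pics/g2.png',cv2.resize(c['frame'][y0:y0+85,x0:x0+100,::-1],None,fx=7,fy=7,interpolation=cv2.INTER_CUBIC)); s=arm.sense(); print(s['finger_gap'],s['ee_pos'],s['eef_rot'],s['force'])
E
```

```text
0.04503099666593593 [ 0.51764006 -0.13875603  0.09518624] [-2.52974333  1.85995917 -0.00438872] [ 0.16817395 -0.10720091  5.50551059]
```

View pics/g2.png

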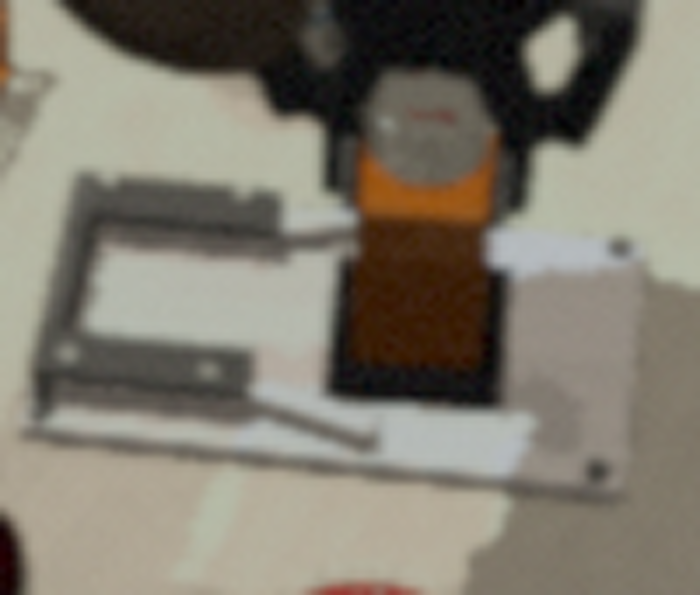

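The foot's near lower corners are at about (330,395) and (498,405) in this crop, between the flared guides. I'll work out the lateral offset from them.

```bash
python3 - <<'E'
from h import *
c,R,t=cam('scene'); f=np.array([.6005,-.111]); 
for u,v,z in [(330,395,.01),(498,405,.01),(350,255,.02),(507,268,.02),(25,430,.01),(615,495,.01),(640,250,.01)]:
    for th in[.305]:
        p=pix2w(c,R,t,285+(u+.5)/7-.5,132+(v+.5)/7-.5,z)[:2]-f
        print(u,v,[round(x,4) for x in (np.cos(th)*p[0]+np.sin(th)*p[1],-np.sin(th)*p[0]+np.cos(th)*p[1])])
print(arm.sense()['force'])
E
```

```text
330 395 [np.float64(-0.0618), np.float64(0.0302)]
498 405 [np.float64(-0.1213), np.float64(0.0263)]
350 255 [np.float64(-0.0613), np.float64(-0.0294)]
507 268 [np.float64(-0.1185), np.float64(-0.0311)]
25 430 [np.float64(0.0427), np.float64(0.062)]
615 495 [np.float64(-0.1654), np.float64(0.0617)]
640 250 [np.float64(-0.1657), np.float64(-0.0566)]
[0.08244502 0.1639589  5.23341441]
```

The lateral estimates straddle zero within about 3 mm, so I open slightly to a loose cage and push, letting the guides centre the bottle.

>>> move_arm([
  [0,0,0,0,0,0],
  [0,0,0,0,0,0],
  [2.9,0.9,0,0,0,0],
  [2.9,0.9,0,0,0,0],
  [2.9,0.9,0,0,0,0],
  [2.9,0.9,0,0,0,0],
  [2.9,0.9,0,0,0,0],
  [2.9,0.9,0,0,0,0],
  [2.9,0.9,0,0,0,0],
  [2.9,0.9,0,0,0,0],
], hand=48.5)

```text
clock: 5.5
ee_pos: [0.5394, -0.1317, 0.0942]
eef_rot: [2.53, -1.862, -0.0]
force: [-0.2, -0.2, 0.1]
finger_gap: 0.0487
gripper_force: 0.5
```

>>> move_arm([
  [2.9,0.9,0,0,0,0],
  [2.9,0.9,0,0,0,0],
  [2.9,0.9,0,0,0,0],
  [2.9,0.9,0,0,0,0],
  [2.9,0.9,0,0,0,0],
  [0,0,0,0,0,0],
])

```text
clock: 6.1
ee_pos: [0.5545, -0.1271, 0.0945]
eef_rot: [-2.53, 1.861, -0.002]
force: [-0.9, 0.0, 0.3]
finger_gap: 0.0485
gripper_force: 0.0
```

>>> move_arm([
  [2.9,0.9,0,0,0,0],
  [2.9,0.9,0,0,0,0],
  [2.9,0.9,0,0,0,0],
  [2.9,0.9,0,0,0,0],
  [2.9,0.9,0,0,0,0],
  [2.9,0.9,0,0,0,0],
  [2.9,0.9,0,0,0,0],
  [2.9,0.9,0,0,0,0],
  [2.9,0.9,0,0,0,0],
  [0,0,0,0,0,0],
])

```text
clock: 7.1
ee_pos: [0.5806, -0.1189, 0.0943]
eef_rot: [-2.53, 1.861, -0.002]
force: [0.6, 0.1, -0.1]
finger_gap: 0.0483
gripper_force: 0.0
```

```bash
python3 - <<'E'
from h import *
c,R,t=cam('scene'); x0,y0=285,132
cv2.imwrite('pics/g3.png',cv2.resize(c['frame'][y0:y0+85,x0:x0+100,::-1],None,fx=7,fy=7,interpolation=cv2.INTER_CUBIC)); s=arm.sense(); print(s['finger_gap'],s['ee_pos'],s['force'])
E
```

```text
0.048128777470520405 [ 0.58052987 -0.1189397   0.09425468] [-0.94286883 -0.41702834 -0.07715879]
```

View pics/g3.png

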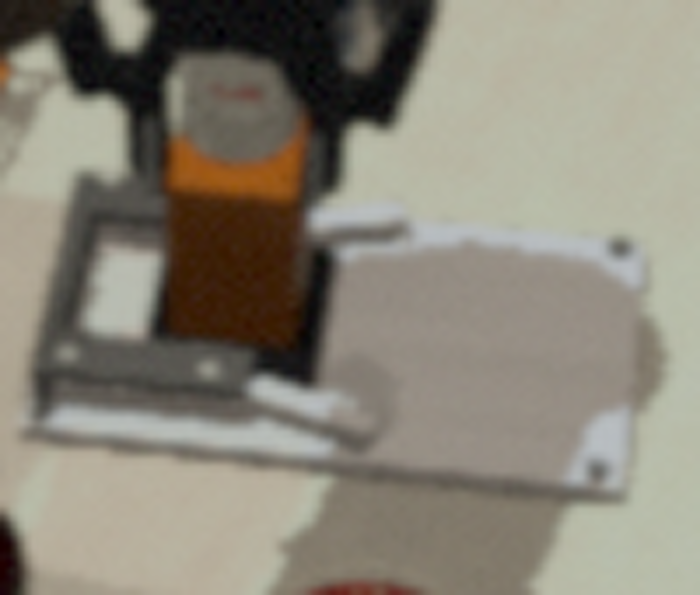

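The foot is under the lips; its rear corner shows at about (320,370) and there's roughly 25 mm left to the stop. I keep pushing, gently.

>>> move_arm([
  [1.9,0.6,0,0,0,0],
  [1.9,0.6,0,0,0,0],
  [1.9,0.6,0,0,0,0],
  [1.9,0.6,0,0,0,0],
  [1.9,0.6,0,0,0,0],
  [1.9,0.6,0,0,0,0],
  [1.9,0.6,0,0,0,0],
  [1.9,0.6,0,0,0,0],
  [1.9,0.6,0,0,0,0],
  [1.9,0.6,0,0,0,0],
])

```text
clock: 8.15
ee_pos: [0.599, -0.1131, 0.0942]
eef_rot: [2.53, -1.862, -0.0]
force: [0.2, -0.0, -0.8]
finger_gap: 0.0487
gripper_force: 0.5
```

>>> move_arm([
  [0.95,0.3,0,0,0,0],
  [0.95,0.3,0,0,0,0],
  [0.95,0.3,0,0,0,0],
  [0,0,0,0,0,0],
])

```text
clock: 8.55
ee_pos: [0.6019, -0.1122, 0.0943]
eef_rot: [-2.53, 1.862, -0.0]
force: [-0.8, 0.7, 0.1]
finger_gap: 0.0484
gripper_force: 0.3
```

>>> move_arm([
  [0.95,0.3,0,0,0,0],
  [0.95,0.3,0,0,0,0],
  [0,0,0,0,0,0],
])

```text
clock: 8.85
ee_pos: [0.6038, -0.1116, 0.0943]
eef_rot: [-2.53, 1.862, -0.0]
force: [-1.4, -0.5, -0.1]
finger_gap: 0.0482
gripper_force: 0.3
```

>>> move_arm([
  [0.95,0.3,0,0,0,0],
  [0.95,0.3,0,0,0,0],
  [0,0,0,0,0,0],
])

```text
clock: 9.15
ee_pos: [0.6057, -0.111, 0.0944]
eef_rot: [-2.53, 1.862, -0.0]
force: [0.1, -0.1, 0.2]
finger_gap: 0.0484
gripper_force: 0.3
```

>>> move_arm([
  [0.95,0.3,0,0,0,0],
  [0.95,0.3,0,0,0,0],
  [0,0,0,0,0,0],
])

```text
clock: 9.45
ee_pos: [0.6065, -0.1109, 0.0946]
eef_rot: [2.529, -1.861, -0.002]
force: [-4.6, -2.8, 3.6]
finger_gap: 0.0486
gripper_force: 2.6
```

```bash
python3 - <<'E'
from h import *
c,R,t=cam('scene'); x0,y0=285,132
cv2.imwrite('pics/g4.png',cv2.resize(c['frame'][y0-10:y0+75,x0:x0+100,::-1],None,fx=7,fy=7,interpolation=cv2.INTER_CUBIC)); s=arm.sense(); print(s['finger_gap'],s['ee_pos'],s['force'])
E
```

```text
0.048437363589964776 [ 0.606486   -0.11092421  0.09459851] [-4.38446379 -2.74172974  3.0432523 ]
```

View pics/g4.png

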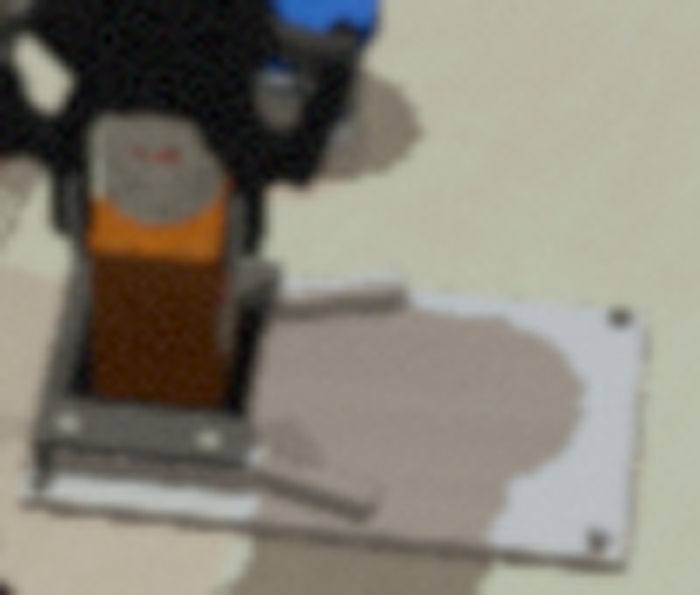

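The bottle is home: the foot is up against the stop, and the push reads about 5 N. I back off, open, rise and turn the gripper -90° so that it closes across the fixture.

>>> move_arm([
  [-1.2,-0.4,0,0,0,0],
  [0,0,0,0,0,0],
  [0,0,0,0,0,0],
])

```text
clock: 9.8
ee_pos: [0.6061, -0.111, 0.0944]
eef_rot: [2.53, -1.862, 0.0]
force: [-3.3, -2.0, 2.1]
finger_gap: 0.0484
gripper_force: 1.9
```

>>> move_arm([
  [0,0,0,0,0,0],
  [0,0,0,0,0,0],
  [0,0,0,0,0,0],
  [0,0,0,0,0,0],
  [0,0,15,0,0,0],
  [0,0,25,0,0,0],
  [0,0,30,0,0,0],
  [0,0,25,0,0,0],
], hand=85)

```text
clock: 10.6
ee_pos: [0.6067, -0.1108, 0.1908]
eef_rot: [-2.53, 1.861, -0.002]
force: [1.5, 0.2, -0.6]
finger_gap: 0.0848
gripper_force: 0.0
```

>>> move_arm([
  [0,0,0,0,0,-0.145],
  [0,0,0,0,0,-0.145],
  [0,0,0,0,0,-0.145],
  [0,0,0,0,0,-0.145],
  [0,0,0,0,0,-0.145],
  [0,0,0,0,0,-0.145],
  [0,0,0,0,0,-0.145],
  [0,0,0,0,0,-0.145],
  [0,0,0,0,0,-0.145],
  [0,0,0,0,0,-0.145],
])

```text
clock: 11.6
ee_pos: [0.6064, -0.1106, 0.1893]
eef_rot: [-0.65, 3.073, 0.0]
force: [0.1, 0.7, 0.6]
finger_gap: 0.085
gripper_force: 0.0
```

>>> move_arm([
  [0,0,0,0,0,-0.121],
  [0,0,0,0,0,0],
  [0,0,0,0,0,0],
])

```text
clock: 11.9
ee_pos: [0.6063, -0.1107, 0.1893]
eef_rot: [-0.476, 3.105, 0.0]
force: [0.3, -0.1, -0.1]
finger_gap: 0.0851
gripper_force: 0.0
```

```bash
python3 - <<'E'
from h import *
c,R,t=cam('scene'); x0,y0=275,112
cv2.imwrite('pics/g5.png',cv2.resize(c['frame'][y0:y0+85,x0:x0+110,::-1],None,fx=7,fy=7,interpolation=cv2.INTER_CUBIC)); s=arm.sense(); print(s['finger_gap'],s['ee_pos'],s['force'],s['q'])
for n in ['scene','top']:
    c,R,t=cam(n)
    for q in ['safety_cap','cap_top','shoulder']:
        for d in arm.spot_in(q,n)[:2]: print(n,q,round(d['score'],2),toworld(d['location'],R,t).round(4))
E
```

```text
0.0846651210038449 [ 0.60626093 -0.11074826  0.18929327] [-0.08321538  0.18774743  0.42779014] [ 8.15802010e-02  4.17087718e-01 -1.01508874e-01 -6.62080325e-05
 -1.05204053e+00 -1.34832582e+00]
scene safety_cap 0.49 [ 0.5952 -0.1016  0.1319]
scene cap_top 0.69 [ 0.5217 -0.1205  0.0083]
scene cap_top 0.51 [ 0.5992 -0.1035  0.131 ]
scene shoulder 0.74 [ 0.3908 -0.276   0.0589]
scene shoulder 0.59 [ 0.591  -0.0921  0.0641]
top safety_cap 0.5 [ 0.5837 -0.1081  0.0403]
top cap_top 0.46 [ 0.5899 -0.1079  0.1361]
top shoulder 0.88 [ 0.4013 -0.275   0.0851]
top shoulder 0.64 [ 0.5819 -0.1053  0.0431]
```

View pics/g5.png

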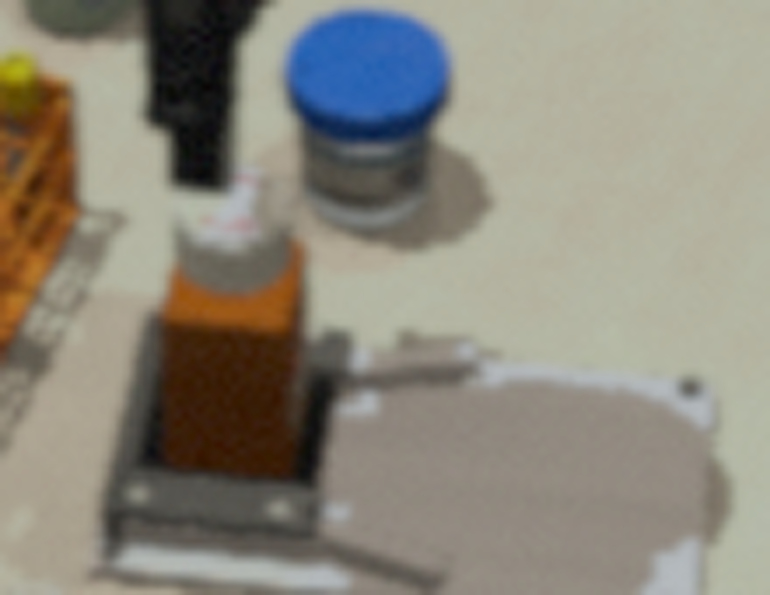

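The bottle stands upright in the slot, body at about (160-300, 250-470), with the cap clear below the fingers. Next I centre over the cap, descend and grip it.

>>> move_arm([
  [-2.2,0.3,-20,0,0,0],
  [0,0,-20,0,0,0],
  [0,0,-15,0,0,0],
  [0,0,-6,0,0,0],
  [0,0,0,0,0,0],
  [0,0,0,0,0,0],
])

```text
clock: 12.95
ee_pos: [0.6046, -0.1106, 0.1291]
eef_rot: [-0.473, 3.105, -0.001]
force: [0.3, 0.3, -0.5]
finger_gap: 0.0853
gripper_force: 0.0
```

>>> move_arm([
  [0,0,0,0,0,0],
  [0,0,0,0,0,0],
  [0,0,0,0,0,0],
  [0,0,0,0,0,0],
  [0,0,0,0,0,0],
  [0,0,0,0,0,0],
  [0,0,0,0,0,0],
], hand=30)

```text
clock: 13.65
ee_pos: [0.6042, -0.1106, 0.1288]
eef_rot: [-0.472, 3.105, -0.0]
force: [-0.9, 0.2, 3.8]
finger_gap: 0.0396
gripper_force: 60.0
```

Cap gripped (39.6 mm opening, side force near zero). Now I press.

>>> move_arm([
  [0,0,-1.5,0,0,0],
  [0,0,-1.5,0,0,0],
  [0,0,-1.5,0,0,0],
  [0,0,-1.5,0,0,0],
  [0,0,0,0,0,0],
  [0,0,0,0,0,0],
])

```text
clock: 14.25
ee_pos: [0.6043, -0.1106, 0.1236]
eef_rot: [-0.473, 3.105, -0.001]
force: [-2.5, 0.2, 8.7]
finger_gap: 0.0397
gripper_force: 60.4
```

>>> move_arm([
  [0,0,-1,0,0,0],
  [0,0,-1,0,0,0],
  [0,0,0,0,0,0],
  [0,0,0,0,0,0],
])

```text
clock: 14.65
ee_pos: [0.6043, -0.1106, 0.122]
eef_rot: [-0.473, 3.105, -0.001]
force: [-3.5, 0.5, 11.9]
finger_gap: 0.0395
gripper_force: 60.6
```

>>> move_arm([
  [0,0,0,0,0,0.06],
  [0,0,0,0,0,0.08],
  [0,0,0,0,0,0.08],
  [0,0,0,0,0,0.08],
  [0,0,0,0,0,0.08],
  [0,0,0,0,0,0.08],
  [0,0,0,0,0,0.08],
  [0,0,0,0,0,0],
])

```text
clock: 15.45
ee_pos: [0.6051, -0.1106, 0.1222]
eef_rot: [-1.286, 2.864, -0.003]
force: [-3.6, 0.8, 10.7]
finger_gap: 0.0394
gripper_force: 60.6
```

```bash
python3 -c "
from h import *
s=arm.sense(); print(s['force'],s['moment'],s['ee_pos'],s['eef_rot'])"
```

```text
[-3.56249997  0.79423983 10.65266868] [0.27881285 0.59302161 0.03711569] [ 0.6050659  -0.11061413  0.12223639] [-1.28584462  2.86367154 -0.00295208]
```

The twist moment is small, so the cap is turning rather than slipping. I continue to about 65°.

>>> move_arm([
  [0,0,0,0,0,0.08],
  [0,0,0,0,0,0.08],
  [0,0,0,0,0,0.08],
  [0,0,0,0,0,0.08],
  [0,0,0,0,0,0.08],
  [0,0,0,0,0,0.08],
  [0,0,0,0,0,0.08],
  [0,0,0,0,0,0.04],
  [0,0,0,0,0,0],
  [0,0,0,0,0,0],
])

```text
clock: 16.45
ee_pos: [0.605, -0.1106, 0.1222]
eef_rot: [-2.073, 2.358, -0.004]
force: [-2.2, 1.2, 10.6]
finger_gap: 0.0394
gripper_force: 60.6
```

```bash
python3 -c "
from h import *
s=arm.sense(); print(s['force'],s['moment'],s['ee_pos'],s['eef_rot'],s['q'][5])"
```

```text
[-2.23474097  1.16782726 10.60737732] [ 0.29296214  0.63064127 -0.01434086] [ 0.60504668 -0.1105743   0.12224439] [-2.07342624  2.35772091 -0.00383521] -0.21128320820058386
```

Turned 65°. Now a slow lift.

>>> move_arm([
  [0,0,2,0,0,0],
  [0,0,3,0,0,0],
  [0,0,4,0,0,0],
  [0,0,4,0,0,0],
  [0,0,4,0,0,0],
  [0,0,4,0,0,0],
  [0,0,0,0,0,0],
])

```text
clock: 17.15
ee_pos: [0.6038, -0.1105, 0.1413]
eef_rot: [2.073, -2.36, -0.001]
force: [0.2, 0.1, 0.4]
finger_gap: 0.0394
gripper_force: 60.3
```

>>> move_arm([
  [0,0,6,0,0,0],
  [0,0,10,0,0,0],
  [0,0,12,0,0,0],
  [0,0,15,0,0,0],
  [0,0,15,0,0,0],
  [0,0,14,0,0,0],
  [0,0,10,0,0,0],
  [0,0,6,0,0,0],
  [0,0,0,0,0,0],
  [0,0,0,0,0,0],
])

```text
clock: 18.15
ee_pos: [0.6037, -0.1105, 0.2289]
eef_rot: [2.073, -2.36, -0.001]
force: [0.5, -0.0, 0.1]
finger_gap: 0.0394
gripper_force: 60.3
```

```bash
python3 - <<'E'
from h import *
s=arm.sense(); print(s['finger_gap'],s['gripper_force'],s['force'],s['ee_pos'],s['clock'])
A=cv2.imread('pics/scene0.png').astype(int); C={n:cam(n) for n in('scene','top')}
for n,v in C.items():
    for q in ['safety_cap','cap_top','reagent_bottle','petri_4','cup_2','bottle_3']:
        for d in arm.spot_in(q,n)[:2]: print(n,q,round(d['score'],2),toworld(d['location'],*v[1:]).round(3))
c,R,t=C['scene']
# amber body/foot columns: compare current lower-bottle patch with pre-grasp crop g5
g=cv2.imread('pics/g5.png'); now=cv2.resize(c['frame'][112:197,275:385,::-1],None,fx=7,fy=7,interpolation=cv2.INTER_CUBIC)
print(cv2.phaseCorrelate(np.float32(cv2.cvtColor(g[300:500,100:360],6)),np.float32(cv2.cvtColor(now[300:500,100:360],6)),cv2.createHanningWindow((260,200),cv2.CV_32F)))
E
```

```text
0.039428015805254624 60.32073950394988 [ 0.45831715 -0.04412954  0.09776822] [ 0.6036582  -0.11045427  0.22887272] 18.15
scene safety_cap 0.51 [ 0.603 -0.098  0.233]
scene safety_cap 0.31 [ 0.589 -0.095  0.077]
scene cap_top 0.66 [ 0.604 -0.097  0.231]
scene reagent_bottle 0.83 [ 0.389 -0.277  0.059]
scene reagent_bottle 0.68 [ 0.595 -0.097  0.079]
scene petri_4 0.66 [0.473 0.01  0.004]
scene cup_2 0.84 [ 0.614 -0.251  0.066]
scene cup_2 0.26 [0.471 0.009 0.003]
scene bottle_3 0.89 [0.578 0.065 0.065]
top reagent_bottle 0.83 [ 0.399 -0.28   0.084]
top reagent_bottle 0.71 [ 0.596 -0.094  0.08 ]
top petri_4 0.86 [ 0.47  -0.009  0.011]
top cup_2 0.59 [ 0.622 -0.258  0.067]
((-0.25654722543094977, -7.103285823103533), 0.12608222678855613)
```

The cap is in the gripper at z ≈ 0.23 above the standing bottle, the bystanders are where they were, and nothing is touching. Handing in.

```bash
python3 -c "
from station import arm
print(arm.job_done())"
```

```text
the job is handed in; nothing more can be done
None
```

I slid the bottle home against the end stop, pressed the cap, turned it 65° counter-clockwise and lifted it off. The gripper now holds it about 10 cm above where it sat. The job is handed in at about 18 s of the 45 s allowed, and no verdict came back.

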